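Draw the fridge stand's holes into line with a drift and bolt them

ROBOT

A 7-joint arm with a two-finger parallel gripper is mounted at the origin on the work surface. World frame = base frame: x ahead of the robot, y to its left, z up, the work surface at z = 0. Lengths are in m, angles in rad, forces in N, time in s.
With the tool pointing down it reaches from about 0.425 to 0.975 m from the base axis. Payload 16.7 kg.
Tool frame: the origin (TCP) lies on the centre line of the jaws, within the pads' length; the fingertips stand 11 mm ahead of it and the grasp point (between the pads) lies 8 mm behind it (env.nose_length is the distance from the TCP to the fingertips, in m); z points along the fingers, y is the line along which they close (so a half turn about z gives the same grasp; the last joint's range is limited). The gripper opens to 85 mm and grips with 20 to 120 N. Pads are 22 mm wide; open, the fingers measure 114 mm over their backs; the gripper's body (76 mm by 85 mm) begins 54 mm behind the grasp point. The pads swing forward as they close: fully open they stand 13 mm farther back than shut.
Start: joints at [-1.325, 0.426, 0.074, 1.606, -0.034, 1.111, -0.067], TCP at [0.26, 0.623, 0.242] pointing down, gripper open.
Joint ranges: [-2.85, 2.85], [-0.5, 2.14], [-1.23, 1.37], [0.21, 2.46], [-1.02, 4.16], [0.16, 2.05], [-2.73, 2.73]. Speed limits (rad/s): [1.89, 1.89, 2.39, 2.39, 3.01, 3.01, 3.01].

INTERFACE

Orientations are given as a rotation vector (axis times angle).
In Python, from workcell import env gives the robot as it stands. Calls block until the motion is done:
- env.reach(position, orientation): joint-space move of the TCP to a pose.
- env.move_linear(position, frame=None, vel=0.15): straight line of the TCP; frame=None keeps the orientation; vel is the mean speed in m/s.
- env.move_j(angles): joint-space move.
- env.gripper_to(opening, effort=None): finger opening in m; effort is the grip in N (None keeps the last); returns when the fingers have stopped.
- env.wait(seconds).
- env.ik(position, orientation): joint angles nearest the present ones, or None.
- env.read_state(): the state.
- env.snapshot(name): name is "side" or "top"; returns the picture (480x640x3 uint8, red, green, blue); there is no depth.
- env.calibration(name): a dict with "camera_matrix" (3x3 intrinsics, pixels), "R" (3x3) and "t" (3): a world point X has camera coordinates R X + t. Camera axes: x right, y down, z forward; pixel columns grow to the right and rows downward; lengths in m; the calibration is good to about 2 mm. A picture is of the moment at which its call begins. calibration takes no time and is no camera call.
A pose or a line that the arm cannot do raises env.PlanningError and nothing moves.
- env.close_job(): hands the job in; it is judged then, once.
Trained networks look in the newest picture that a camera, given by its name, has taken for a name from the list of things; names that differ only in an ending like _2 or _b are one class to them, and where a whole thing is asked for, a point or a joint stands for the part that bears it (a point fixed in the world has none). Each returns a list of dicts, best first, with "conf" (0 to 1); they miss things now and then, are a little off and sometimes report something else, mostly with a low value. They report only what shows in the picture. A call takes as long as a camera call.
- env.spot_in(camera, query): "location" ([row, column] in pixels, amid what is visible of it).
The state is a dict: "t": time; "joints": joint angles; "joint_velocities": joint speeds; "effort": joint torques, N m; "tool_pos": TCP position; "tool_rot": TCP orientation; "force": force on the tool from outside, world axes, zero at the start; "ft_torque": the same for the moment, N m; "grip_width": finger opening in m; "finger_force": force on a finger pad.
Only numpy, scipy, OpenCV 4.12 (cv2) and the standard library are available. Lean on these libraries where they do the work, as an engineer would, in place of code of your own. Each camera call takes 0.05 s, during which the arm holds its last target. There are 200 camera calls.

TASK

The bolt hole in the fridge stand's sliding bar stands nearly a centimetre out of line with the hole in the outer rail above it. Without touching the stand with your hand, feel the tapered drift from the rack down into both holes and work it in, never forcing it, until its collar sits on the rail and the holes are drawn into line; then draw it out, stand it back in the rack, and put the brass flange bolt in its place, fully home. Leave everything else where it is.

Things in the scene. Friction and masses are not known exactly. Their poses are not given: they have to be found in the camera images.
- stand: Side rail of a telescopic fridge stand, 450 mm long. Origin: centre of the bolt hole in the white outer rail, on its flat top, 88 mm above the counter. x runs along the rail from the screw-foot end (-190 mm) to the sliding castor end (+190 mm); z up. Corner housings, 80 mm wide, begin 150 mm either side of the hole and rise 34 mm above the rail's top.
- fixed_hole (a point): Centre of the 14 mm through hole in the white outer rail, at its top face (= stand's origin). The rail is a channel 44 mm wide, open below, top plate 6 mm. Right under the plate lies the stiff grey sliding bar, 10 mm thick, with its own 14 mm hole, 8 to 9.5 mm out of line with it: which way is not measured. About 10 N moves the bar; it stays where left. Below it: air.
- drift: Tapered drift, 142 mm long, tip down in the rack, hanging by its collar. Origin: on the axis under the collar; z up. Above: collar 25 mm across, 6 mm thick; red octagonal grip 18 mm across flats from 6 to 72 mm (flats across x, y, diagonals); steel end to 78 mm. Below: 13 mm parallel part for 18 mm, then even taper to a flat tip 3 mm across at 64 mm. 0.22 kg. A push of 5 to 20 N works it in.
- drift_tip (a point): The drift's tip, 64 mm below its collar.
- bolt: Brass-coloured hexagon flange bolt, standing head up in the rack. Origin: on the axis, at the underside of the flange; z up. Flange 28 mm across and 3 mm thick, hexagon head 19 mm across flats from 3 to 17 mm above the origin (a pair of flats across x, and every 60 degrees). Shank 12 mm across, 32 mm long, its last 3 mm chamfered to 8 mm. 0.09 kg.
- rack: Plywood tool rack, 286 mm long (x) and 64 mm wide, standing firm. Origin: centre of its underside on the counter; its top is 84 mm above. Four 16 mm through holes along x at -108, -36, 36 and 108 mm; drift, bolt, screwdriver and cap screw hang in them by their collars or heads, in any order.
- screwdriver: Screwdriver with a yellow handle 29 mm thick rising 76 mm above the rack, to be left in the rack. Origin: underside of the handle.
- cap_screw: Dark socket cap screw, head 20 mm across and 8 mm tall, to be left in the rack. Origin: underside of the head.
- spanner: Steel spanner, 180 mm, lying on the counter, to be left alone.
- mug: White mug, 82 mm across, 95 mm tall, to be left alone.
- sugar_jar: Glass sugar jar, 76 mm across, 120 mm tall, to be left alone.
- water_bottle: Clear water bottle with a blue cap, 68 mm across, 190 mm tall, to be left alone.

How it is judged:
By the outcome, as a careful person would: the job done as asked, in the order asked, and still so for the second after the job is handed in, with the robot touching nothing.
It also fails if it takes over 72 s, if anything falls off the work surface, if the arm or the gripper's body presses on something with over 40 N, if the wrist force passes 120 N, or if a joint passes its speed limit or range.

## Working session

There is one attempt and no reset: what is moved stays moved. The work goes in short steps, each a Python script; the robot and the scene stay as the last script left them, time stands still between calls to the robot, and variables do not carry over. Pictures are saved under pics/ and viewed, at most 10 in all, crops included, and the job is handed in when it is done.

```bash
mkdir -p pics; ls
python3 - <<'E'
from workcell import env
import cv2, numpy as np
ims=[]
for c in ("side","top"):
    im=env.snapshot(c); cv2.imwrite(f"pics/{c}0.png",im[:,:,::-1])
    k=env.calibration(c); R=np.array(k["R"]);t=np.array(k["t"])
    print(c,"cam at",(-R.T@t).round(3),"fwd",R[2].round(3),np.array(k["camera_matrix"]).round(1).tolist())
    for q in ("stand","fixed_hole","drift","bolt","rack","screwdriver","cap_screw","spanner","mug","sugar_jar","water_bottle"):
        print(q,[(np.round(d["location"],1).tolist(),round(d["conf"],2)) for d in env.spot_in(c,q)[:3]])
s=env.read_state();print(s["t"],s["tool_pos"],s["tool_rot"],s["force"],s["grip_width"])
E
```

```text
pics
side cam at [ 0.162 -0.665  0.99 ] fwd [ 0.342  0.559 -0.756] [[583.3, 0.0, 311.7], [0.0, 583.3, 243.4], [0.0, 0.0, 1.0]]
stand [([319.9, 315.6], 0.87)]
fixed_hole [([322.3, 311.4], 0.55)]
drift [([184.3, 219.1], 0.69)]
bolt [([185.5, 254.0], 0.5)]
rack [([186.8, 264.7], 0.8)]
screwdriver [([166.4, 278.8], 0.72)]
cap_screw [([163.8, 282.2], 0.57), ([167.4, 309.8], 0.48)]
spanner [([443.7, 374.7], 0.96)]
mug [([148.1, 198.0], 0.6)]
sugar_jar [([414.6, 490.3], 0.68), ([147.7, 197.9], 0.39)]
water_bottle [([130.5, 256.3], 0.8)]
top cam at [0.441 0.014 1.319] fwd [ 0.094 -0.003 -0.996] [[563.0, 0.0, 325.0], [0.0, 563.0, 233.0], [0.0, 0.0, 1.0]]
stand [([254.4, 388.5], 0.82)]
fixed_hole [([255.9, 388.3], 0.75)]
drift []
bolt [([238.4, 230.6], 0.7)]
rack [([186.6, 151.2], 0.62), ([221.7, 231.5], 0.57), ([254.2, 391.2], 0.23)]
screwdriver [([206.8, 229.8], 0.6)]
cap_screw [([172.9, 238.9], 0.55)]
spanner [([282.1, 502.3], 0.8), ([255.5, 392.1], 0.33)]
mug [([253.2, 137.4], 0.86)]
sugar_jar [([196.5, 534.4], 0.96)]
water_bottle [([189.0, 149.6], 0.84), ([270.0, 224.8], 0.51)]
1.2 [0.26022821 0.62277824 0.24230419] [-6.17658342e-01 -3.08021655e+00  7.86233747e-05] [ 1.30107082  0.1051205  -0.31193386] 0.08502094949624787
```

View pics/side0.png

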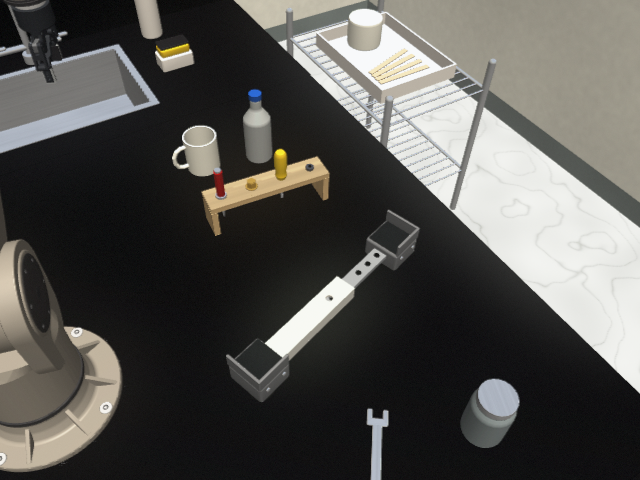

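View pics/top0.png

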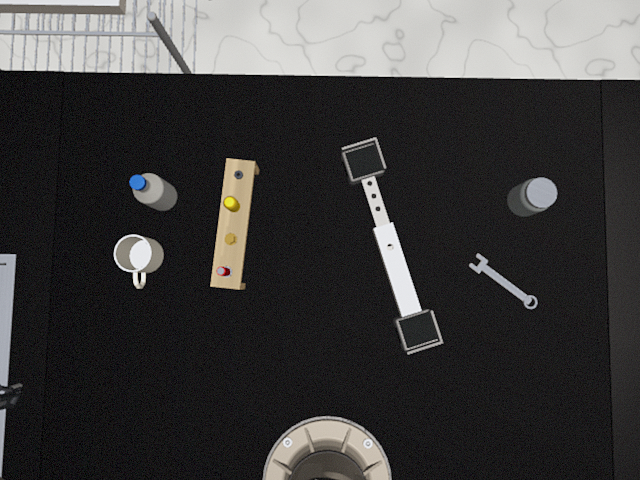

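The side view shows the drift (183,220), bolt (184,251), screwdriver (165,280) and cap screw (167,310) in the rack, with the hole at (298,330). The top view shows the hole at (245,390), drift (271,223), bolt (238,230) and cap screw (174,238). Next I'll zoom in and measure.

```bash
cat > h.py <<'E'
from workcell import env
import cv2, numpy as np
from scipy.spatial.transform import Rotation as Rot
def cal(c):
    k=env.calibration(c); return np.array(k["camera_matrix"]),np.array(k["R"]),np.array(k["t"])
def plane(c,rc,z):
    K,R,t=cal(c); d=R.T@np.linalg.solve(K,[rc[1],rc[0],1]); o=-R.T@t
    return o+d*(z-o[2])/d[2]
def proj(c,X):
    K,R,t=cal(c); p=K@(R@np.asarray(X,float)+t); return p[1]/p[2],p[0]/p[2]
def down(yaw): # tool z down, closing line (tool y) at world angle yaw
    y=np.array([np.cos(yaw),np.sin(yaw),0]); z=np.array([0,0,-1.]); x=np.cross(y,z)
    return Rot.from_matrix(np.c_[x,y,z]).as_rotvec()
E
python3 - <<'E'
from h import *
def crop(c,r,cc,h,w,s):
    im=cv2.imread(f"pics/{c}0.png"); return cv2.resize(im[r:r+h,cc:cc+w],None,fx=s,fy=s,interpolation=cv2.INTER_CUBIC)
a=crop("top",225,365,50,50,8); b=crop("side",275,305,50,50,8)
cv2.imwrite("pics/crop1.png",np.hstack([a,b]))
a=crop("top",150,200,150,75,4); b=crop("side",145,195,100,140,3.5)
o=np.zeros((600,300+490,3),np.uint8);o[:,:300]=a;o[:350,300:]=b
cv2.imwrite("pics/crop2.png",o)
E
```

```text
(no output)
```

View pics/crop1.png

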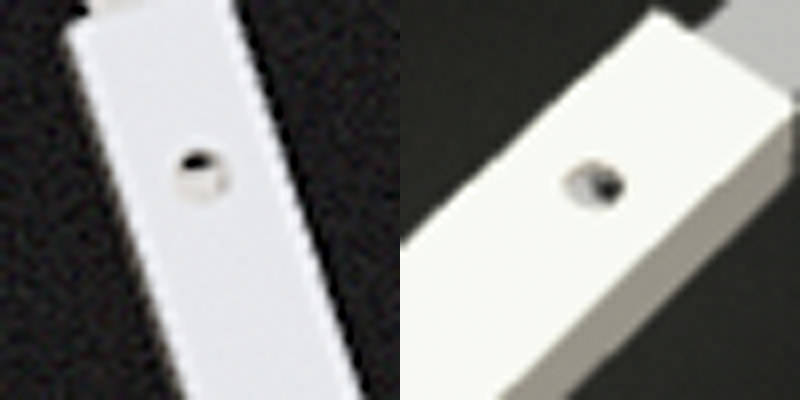

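View pics/crop2.png

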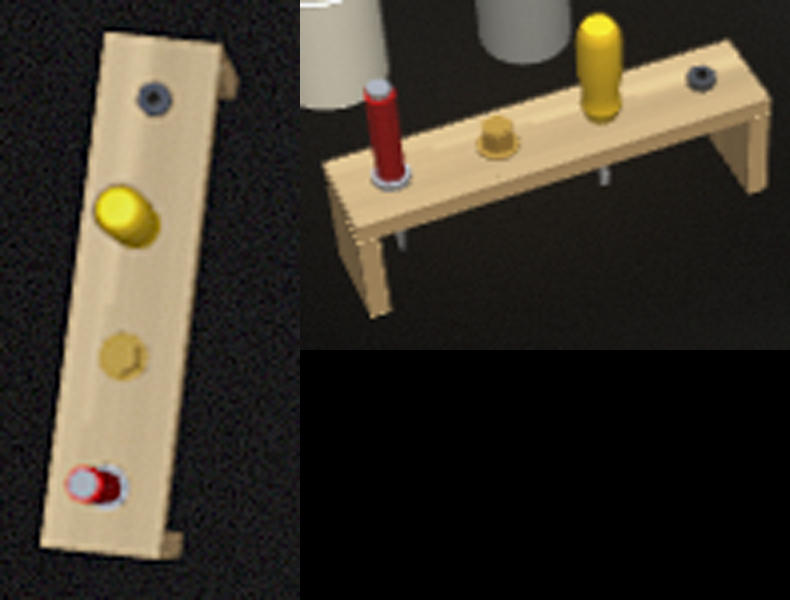

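Run:
```python
from h import *
P={}
for n,z,t,s in [("hole",.088,(246.6,390.0),(297.7,328.8)),("drift_end",.162,(270.9,220.6),(169.8,216.9)),
  ("collar",.089,None,(194.9,220.6)),("bolt",.101,(238.6,230.0),(180.1,250.9)),("cap",.092,(174.1,238.1),(166.4,309.1))]:
    a=plane("top",t,z) if t else None; b=plane("side",s,z)
    P[n]=(a+b)/2 if t else b
    print(n,None if a is None else a[:2].round(4),b[:2].round(4))
A=plane("top",(332,418),.122);B=plane("top",(160,363),.122);print("stand",np.linalg.norm(B-A),np.degrees(np.arctan2(*(B-A)[1::-1])), ((A+B)/2)[:2])
d=P["cap"]-P["drift_end"];print("rack",np.linalg.norm(d[:2]),np.degrees(np.arctan2(d[1],d[0])),"d-b",np.linalg.norm((P["bolt"]-P["drift_end"])[:2]))
ry=np.arctan2(d[1],d[0])
D=P["drift_end"][:2]
for off in (0,90,180,270):
    q=env.ik(np.r_[D,.084+.032+.12],down(ry+np.radians(off))); print(off,None if q is None else np.round(q,2))
sy=np.arctan2(*(B-A)[1::-1])
for off in (0,90,180,270):
    q=env.ik(np.r_[P["hole"][:2],.088+.15],down(sy+np.radians(off))); print(off,None if q is None else np.round(q,2))
```

```text
hole [ 0.5295 -0.1324] [ 0.5282 -0.1321]
drift_end [0.4689 0.2236] [0.4678 0.2222]
collar None [0.4676 0.2217]
bolt [0.5406 0.2165] [0.5414 0.2191]
cap [0.6846 0.2046] [0.6818 0.2026]
stand 0.3846922498674734 17.995295289212603 [ 0.53096476 -0.12853206]
rack 0.21573639344151938 -5.128715799624672 d-b 0.0728677172232493
0 [-1.02  0.19  0.52  1.98 -0.11  1.   -0.54]
90 [-0.78  0.18  0.24  1.97 -0.05  1.    0.96]
180 [-0.57  0.18 -0.    1.96  0.    1.    2.48]
270 [-1.2   0.21  0.73  1.99 -0.17  1.   -2.05]
0 [-0.65  0.32  0.96  1.94 -0.31  1.03  0.76]
90 [-0.56  0.29  0.84  1.94 -0.25  1.02  2.27]
180 [-0.8   0.45  1.23  1.95 -0.49  1.09 -2.2 ]
270 [-0.69  0.34  1.01  1.94 -0.34  1.04 -0.78]
```

```bash
cat >> h.py <<'E'
RY=np.radians(-5.1); SY=np.radians(18.0); SX=np.array([np.cos(SY),np.sin(SY),0]); SYV=np.array([-np.sin(SY),np.cos(SY),0])
DR=np.array([.4683,.2228,.112]); HOLE=np.array([.5289,-.1322,.088]); BOLT=np.array([.541,.218,.084])
def st(m=""):
    s=env.read_state(); f=np.array(s["force"]); p=np.array(s["tool_pos"])
    d=p-HOLE; print(m,"t%.1f"%s["t"],"p",p.round(4),"sx %.1f sy %.1f mm"%(d@SX*1e3,d@SYV*1e3),"f(sx,sy,z)",np.round([f@SX,f@SYV,f[2]],1),"w %.4f"%s["grip_width"],flush=True); return s
E
python3 - <<'E'
from h import *
env.gripper_to(.045,80)
o=down(RY+np.pi/2)
env.reach(DR+[0,0,.09],o); st("hover")
env.move_linear(DR,vel=.15); st("down")
env.gripper_to(0.0,100); s=st("grip")
env.move_linear(DR+[0,0,.125],vel=.2); st("lift")
h=HOLE+SX*.0045; h[2]=.088+.015+.064+.028
env.reach(h+[0,0,.03],down(SY)); env.move_linear(h,vel=.15); env.wait(.2); st("over")
for c in("side","top"): cv2.imwrite(f"pics/{c}1.png",env.snapshot(c)[:,:,::-1])
tip=h-[0,0,.092]; print(proj("side",tip),proj("side",HOLE))
r,c=map(int,proj("side",HOLE)); im=cv2.imread("pics/side1.png")[r-50:r+25,c-50:c+50]
cv2.imwrite("pics/s1c.png",cv2.resize(im,None,fx=8,fy=8,interpolation=cv2.INTER_CUBIC)); print("crop origin",r-50,c-50)
E
```

```text
hover t3.3 p [0.4682 0.2238 0.2021] sx 52.3 sy 357.4 mm f(sx,sy,z) [-0.1 -0.9 -0. ] w 0.0451
down t4.1 p [0.4686 0.2232 0.1125] sx 52.5 sy 356.6 mm f(sx,sy,z) [ 0.3 -0.   0.2] w 0.0450
grip t4.5 p [0.4689 0.2241 0.1131] sx 53.1 sy 357.4 mm f(sx,sy,z) [0.4 4.4 5.2] w 0.0168
lift t5.2 p [0.4678 0.2225 0.236 ] sx 51.5 sy 356.3 mm f(sx,sy,z) [-0.4  0.3 -2.1] w 0.0169
over t7.1 p [ 0.5337 -0.1307  0.1958] sx 5.0 sy -0.0 mm f(sx,sy,z) [-0.3 -1.2 -2. ] w 0.0167
(np.float64(291.4500449617767), np.float64(330.9602715232729)) (np.float64(297.5746464378524), np.float64(329.1342997203322))
crop origin 247 279
```

View pics/s1c.png

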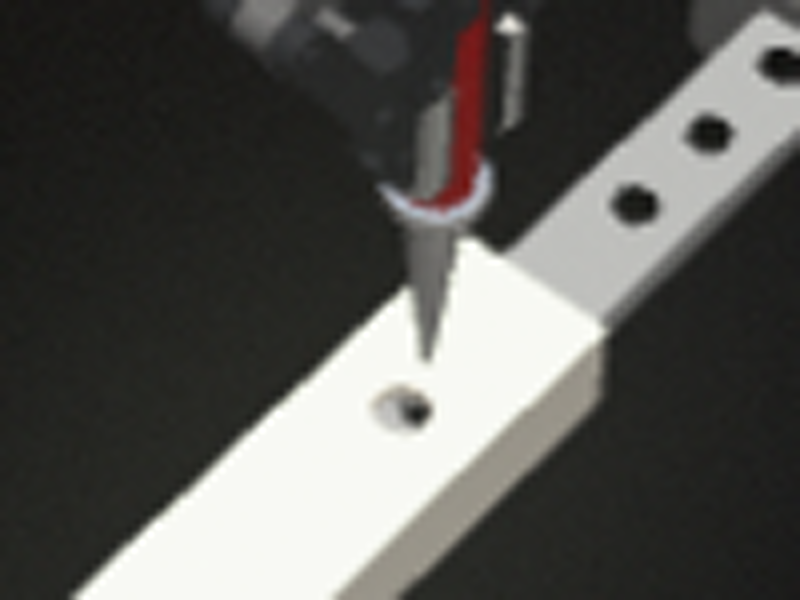

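The crop shows the tip at about (291.6,332.1) and the hole at (297.6,328.9). The lens opening is on the castor side (crop 415,410). I'll work out the tip offset and feel downward.

Run:
```python
from h import *
s=st()
tipz=s["tool_pos"][2]-.092
t=plane("side",(291.7,332.1),tipz); h=plane("side",(297.65,328.85),.088)
d=t-h; print("tip rel hole mm sx,sy",d@SX*1e3,d@SYV*1e3, "z",tipz)
t0=np.array(s["tool_pos"]); 
# where the network sees things
env.snapshot("side")
for q in("drift_tip","fixed_hole","drift"): print(q,[(np.round(d["location"],1).tolist(),round(d["conf"],2)) for d in env.spot_in("side",q)[:2]])
```

```text
t7.2 p [ 0.5335 -0.1308  0.1956] sx 4.8 sy -0.1 mm f(sx,sy,z) [-0.4  0.1 -2.3] w 0.0169
tip rel hole mm sx,sy 5.611915164696754 -2.533080990939849 z 0.10362708079653646
drift_tip [([271.3, 335.3], 0.76)]
fixed_hole [([322.2, 310.8], 0.87)]
drift [([270.9, 333.5], 0.72)]
```

```bash
cat >> h.py <<'E'
import json
def fmean(n=4):
    F=[]
    for _ in range(n): F.append(env.read_state()["force"]); env.wait(.02)
    f=np.mean(F,0); return np.array([f@SX,f@SYV,f[2]])
class Feel:
    """commanded TCP in stand axes, mm: (sx, sy, z = tip height above rail top)"""
    def __init__(s,c,f0=None,L=.092): s.c=np.array(c,float); s.L=L; s.f0=np.zeros(3) if f0 is None else np.array(f0)
    def pos(s,c): return HOLE+(SX*c[0]+SYV*c[1]+np.array([0,0,c[2]]))*1e-3+[0,0,s.L]
    def go(s,c,vel=.03): s.c=np.array(c,float); env.move_linear(s.pos(s.c),vel=vel)
    def f(s): return fmean()-s.f0
    def step(s,d,n,lim=4,vel=.02):
        """repeat increment d up to n times until the force against the motion passes lim; returns (hit, force)"""
        u=np.array(d,float)/np.linalg.norm(d)
        for i in range(n):
            s.go(s.c+d,vel); f=s.f()
            if -f@u>lim: return True,f
        return False,f
    def save(s): json.dump([s.c.tolist(),s.f0.tolist()],open("feel.json","w"))
def load(): return Feel(*json.load(open("feel.json")))
E
python3 - <<'E'
from h import *
F=Feel([4.5,0,15]); F.go([2.5,2,8]); env.wait(.2); F.f0=fmean(8); print("f0",F.f0.round(2)); st()
hit,f=F.step([0,0,-1],14,3); print("down",hit,F.c,f.round(1)); st()
F.save()
E
```

```text
f0 [ 0.13 -0.23 -1.79]
 t8.2 p [ 0.5307 -0.1295  0.188 ] sx 2.5 sy 2.0 mm f(sx,sy,z) [ 0.2 -0.1 -0.8] w 0.0166
down False [ 2.5  2.  -6. ] [-0.2  0.6  0.2]
 t12.6 p [ 0.5307 -0.1295  0.174 ] sx 2.5 sy 2.0 mm f(sx,sy,z) [-0.   0.3 -1. ] w 0.0172
```

Run:
```python
from h import *
F=load()
hit,f=F.step([0,0,-1],5,3); print("down",hit,F.c,f.round(1)); 
if hit:
    F.go(F.c+[0,0,1.2]); print(F.f().round(1))
    c=F.c.copy()
    h1,f=F.step([0,.7,0],9,2.5); a=F.c[1]; print("+sy",h1,F.c,f.round(1)); F.go(c,.05)
    h2,f=F.step([0,-.7,0],11,2.5); b=F.c[1]; print("-sy",h2,F.c,f.round(1)); F.go([c[0],(a+b)/2,c[2]])
st(); F.save()
```

```text
down False [  2.5   2.  -11. ] [ 0.3 -0.4 -0.3]
 t14.2 p [ 0.5307 -0.1295  0.169 ] sx 2.5 sy 2.0 mm f(sx,sy,z) [ 0.5 -0.5 -1.9] w 0.0165
```

```bash
cat >> h.py <<'E'
def work(F,zend,dz=1.0,k=.1,fzmax=14,tmax=12,abort=25,verbose=True):
    t0=env.read_state()["t"]
    while F.c[2]>zend and env.read_state()["t"]-t0<tmax:
        f=F.f(); lat=np.clip(k*f[:2],-.6,.6)*(np.abs(f[:2])>1.5)
        down=dz if f[2]<fzmax*.6 else dz*.4 if f[2]<fzmax else 0
        if down==0 and not lat.any(): print("stuck"); break
        if np.abs(f).max()>abort: print("abort",f); break
        F.go(F.c+[lat[0],lat[1],-min(down,F.c[2]-zend)],.02)
        if verbose: print(F.c.round(2),f.round(1),flush=True)
    print("end",F.c.round(2),F.f().round(1)); F.save()
E
python3 - <<'E'
from h import *
F=load(); work(F,-30,tmax=8); st()
E
```

```text
[  2.5   2.  -12. ] [ 0.5  0.3 -0.6]
[  2.5   2.  -13. ] [ 1.2 -0.3  0.2]
[  2.66   2.   -14.  ] [ 1.6  0.5 -0.1]
[  2.66   2.   -15.  ] [ 1.2 -0.5 -0. ]
[  2.83   2.   -16.  ] [ 1.8 -0.6  0.4]
[  3.03   2.   -17.  ] [ 1.9 -0.2  0.7]
[  3.25   2.   -18.  ] [ 2.2 -0.2  0.1]
[  3.4   2.  -19. ] [ 1.6 -0.1  0.2]
[  3.4   2.  -20. ] [ 0.7 -1.   1.5]
[  3.4   2.  -21. ] [-0.  -0.9  2.9]
[  3.4   2.  -22. ] [-0.2 -1.2  5.7]
[  3.4   2.  -23. ] [-0.7 -0.9  8. ]
[  3.4   2.  -23.4] [-1.3 -0.2 11.2]
[  3.17   2.   -23.8 ] [-2.4 -0.4 13.9]
[  3.01   2.   -23.8 ] [-1.5 -0.  14.7]
[  2.84   2.   -24.2 ] [-1.8 -0.8 13.8]
stuck
end [  2.84   2.   -24.2 ] [-0.9 -0.3 13.9]
 t19.4 p [ 0.5315 -0.1296  0.1564] sx 3.3 sy 1.7 mm f(sx,sy,z) [-0.  -0.6 13.5] w 0.0167
```

```bash
sed -i 's/fzmax=14,tmax=12,abort=25,verbose=True/fzmax=16,tmax=12,abort=28,verbose=True,tgt=(0,0),ff=0/; s/lat=np.clip(k\*f\[:2\],-.6,.6)\*(np.abs(f\[:2\])>1.5)/e=f[:2]-np.array(tgt); lat=np.clip(k*e,-.5,.5)*(np.abs(e)>1.5)/; s/F.go(F.c+\[lat\[0\],/F.go(F.c+[lat[0]-ff*down,/' h.py
python3 - <<'E'
from h import *
F=load(); work(F,-40,tmax=9,tgt=(5,0),ff=.11,fzmax=16); st()
E
```

```text
[  2.29   2.   -24.6 ] [-0.8 -0.3 14.5]
[  1.81   2.   -25.  ] [ 0.6 -0.3 13. ]
[  1.49   2.   -25.4 ] [ 2.2 -0.8 12.4]
[  1.24   2.   -25.8 ] [ 2.9 -0.8 11.5]
[  0.97   2.   -26.2 ] [ 2.7 -1.  11.5]
[  0.77   2.   -26.6 ] [ 3.5 -0.7 11.1]
[  0.72   2.   -27.  ] [ 4.9 -0.9 10.4]
[  0.68   2.   -27.4 ] [ 5.  -0.2 10.9]
[  0.64   2.   -27.8 ] [ 4.5 -0.5 11.2]
[  0.59   2.   -28.2 ] [ 4.4 -0.3 10.5]
[  0.55   2.   -28.6 ] [ 4.6 -0.7 10.9]
[  0.5   2.  -29. ] [ 4.3 -0.1 11.3]
[  0.46   2.   -29.4 ] [ 4.4 -0.7 10.7]
[  0.42   2.   -29.8 ] [ 4.1 -0.2 10.8]
[  0.37   2.   -30.2 ] [ 4.6 -0.6 11. ]
[  0.33   2.   -30.6 ] [ 4.5 -0.6 11.4]
[  0.28   2.   -31.  ] [ 4.2 -0.9 10.9]
[  0.24   2.   -31.4 ] [ 4.5 -0.7 11.4]
[  0.2   2.  -31.8] [ 4.4 -0.6 11.6]
[  0.15   2.   -32.2 ] [ 4.6 -0.6 11.1]
[  0.11   2.   -32.6 ] [ 4.1 -0.6 11.4]
[  0.06   2.   -33.  ] [ 4.4 -0.5 10.6]
[ 2.00e-02  2.00e+00 -3.34e+01] [ 4.4 -0.6 11.2]
[-2.00e-02  2.00e+00 -3.38e+01] [ 4.7 -0.7 11.7]
[ -0.07   2.   -34.2 ] [ 4.2 -0.5 11. ]
[ -0.11   2.   -34.6 ] [ 4.3 -0.7 10.7]
[ -0.16   2.   -35.  ] [ 3.8 -1.3 11.7]
[ -0.2   2.  -35.4] [ 4.3 -1.  11.1]
[ -0.24   2.   -35.8 ] [ 4.4 -0.7 11.1]
end [ -0.24   2.   -35.8 ] [ 4.6 -1.2 11.1]
 t28.6 p [ 0.5296 -0.1303  0.1451] sx 1.3 sy 1.6 mm f(sx,sy,z) [ 4.6 -1.6  9.1] w 0.0165
```

Run:
```python
from h import *
F=load(); work(F,-60,dz=1.6,tmax=9,tgt=(5,0),ff=.11,fzmax=22,abort=30); s=st()
print(np.degrees((Rot.from_rotvec(s["tool_rot"]).inv()*Rot.from_rotvec(down(SY))).magnitude()))
```

```text
[ -0.42   2.   -37.4 ] [ 4.7 -1.2 11.1]
[ -0.6   2.  -39. ] [ 5.2 -1.2  8.3]
[ -0.77   2.   -40.6 ] [ 5.2 -1.   7.3]
[ -0.95   2.   -42.2 ] [ 5.4 -1.1  6.9]
[ -1.12   2.   -43.8 ] [ 5.4 -1.4  7.4]
[ -1.3   2.  -45.4] [ 5.8 -1.2  6.8]
[ -1.48   2.   -47.  ] [ 5.4 -0.9  7.2]
[ -1.65   2.   -48.6 ] [ 5.7 -1.1  6.1]
[ -1.83   2.   -50.2 ] [ 6.4 -1.4  6.4]
[ -2.    2.  -51.8] [ 6.1 -1.1  7.1]
[ -2.01   2.   -53.4 ] [ 6.7 -1.1  8.4]
[ -1.92   2.   -55.  ] [ 7.7 -1.5  4.9]
[ -1.9    1.85 -56.6 ] [ 6.9 -1.5  6.4]
[ -1.9    1.85 -58.2 ] [ 6.7 -1.1  7.8]
[ -1.91   1.85 -59.8 ] [ 6.7 -0.6  8.9]
[ -1.94   1.85 -60.  ] [ 6.5 -1.   9.2]
end [ -1.94   1.85 -60.  ] [ 5.9 -0.4 12.1]
 t33.8 p [ 0.5284 -0.1308  0.121 ] sx -0.0 sy 1.5 mm f(sx,sy,z) [ 5.5 -1.1 11.8] w 0.0166
0.214459704637971
```

Run:
```python
from h import *
F=load(); work(F,-67,dz=.8,tmax=6,tgt=(7,0),ff=0,fzmax=20,abort=30); s=st()
im=env.snapshot("side"); r,c=map(int,proj("side",HOLE)); im=im[r-60:r+40,c-65:c+65,::-1]
cv2.imwrite("pics/s2c.png",cv2.resize(im,None,fx=6,fy=6,interpolation=cv2.INTER_CUBIC))
```

```text
[ -1.94   1.85 -60.32] [ 5.9 -0.6 12.5]
[ -1.94   1.85 -60.64] [ 5.5 -0.1 13.7]
[ -2.11   1.85 -60.96] [ 5.2 -0.  14.3]
[ -2.11   1.85 -61.28] [ 5.8  0.1 14.4]
[ -2.27   1.85 -61.6 ] [ 5.4 -0.  14.6]
[ -2.27   1.85 -61.92] [ 6.8  0.1 14.2]
[ -2.27   1.85 -62.24] [ 6.5 -0.2 14.5]
[ -2.27   1.85 -62.56] [ 6.6  0.1 14.4]
[ -2.27   1.85 -62.88] [ 6.5 -0.3 14.2]
[ -2.27   1.85 -63.2 ] [ 6.8  0.2 14. ]
[ -2.27   1.85 -63.52] [ 7.   0.4 14.3]
[ -2.27   1.85 -63.84] [ 6.5 -0.1 14.3]
[ -2.27   1.85 -64.16] [ 6.6 -0.2 14.2]
[ -2.27   1.85 -64.48] [ 5.7  0.1 16.8]
[ -2.54   1.85 -64.48] [ 4.3  1.4 22.6]
stuck
end [ -2.54   1.85 -64.48] [ 6.3  1.  21.1]
 t38.6 p [ 0.5285 -0.1309  0.1171] sx 0.0 sy 1.3 mm f(sx,sy,z) [ 6.2  0.4 20.2] w 0.0167
```

View pics/s2c.png

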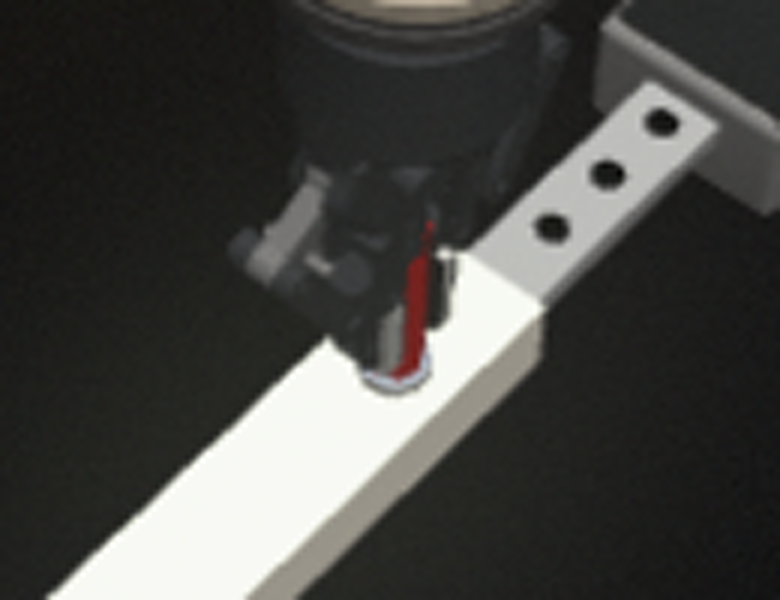

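The collar is seated: the force step came at z=0.117 and the picture shows the collar flat on the rail at (397,380). Next I draw it out and stand it back in the rack.

Run:
```python
from h import *
F=load()
F.go([0,1.4,-64],.05); print("relaxed",F.f().round(1))
F.go([0,1.4,-45],.06); print(F.f().round(1))
F.go([0,1.4,40],.15); print("out",F.f().round(1))
o=down(RY+np.pi/2); p=DR+[0,0,.001]
env.reach(p+[0,0,.08],o); env.move_linear(p+[0,0,.022],vel=.15); st("in taper")
d=p-HOLE; F.c=np.r_[d@SX*1e3,d@SYV*1e3,(d[2]-.092)*1e3+22]; zend=F.c[2]-22
print(F.f().round(1))
work(F,zend,dz=4,k=.2,fzmax=9,tmax=5); st("seated")
```

```text
relaxed [-3.8  2.9 25.1]
[ 0.3  0.2 -0.1]
out [ 0.1 -0.1 -0.1]
in taper t42.2 p [0.4689 0.2228 0.1344] sx 52.6 sy 356.2 mm f(sx,sy,z) [ 1.7  6.3 -4.5] w 0.0167
[ 1.8  6.  -2.6]
[ 52.48 356.85 -49.  ] [ 2.1  5.8 -2.7]
[ 52.98 357.35 -53.  ] [ 2.7  5.6 -1.4]
[ 53.46 357.85 -57.  ] [ 2.4  3.8 -2.1]
[ 53.46 357.85 -61.  ] [ 0.   0.6 -0.1]
[ 53.46 357.85 -65.  ] [ 0.1  0.6 -0.1]
[ 53.46 357.85 -67.  ] [-0.   0.3  0.3]
end [ 53.46 357.85 -67.  ] [0.5 0.9 2.1]
seated t44.8 p [0.4693 0.2248 0.1131] sx 53.7 sy 357.9 mm f(sx,sy,z) [ 0.9 -0.6  0.5] w 0.0172
```

Run:
```python
from h import *
env.gripper_to(.035); s=st("rel"); p=np.array(s["tool_pos"])
env.move_linear(p+[0,0,.085],vel=.25)
b=np.array([.5405,.2175,.0990]); o=down(RY)
env.reach(b+[0,0,.09],o)
im=env.snapshot("side"); cv2.imwrite("pics/s3.png",cv2.resize(im[130:250,180:340,::-1],None,fx=5,fy=5,interpolation=cv2.INTER_CUBIC))
st("over bolt")
```

```text
rel t45.1 p [0.4691 0.2246 0.113 ] sx 53.4 sy 357.9 mm f(sx,sy,z) [-0.4 -0.3 -0.9] w 0.0347
over bolt t46.9 p [0.5402 0.2174 0.1886] sx 118.8 sy 329.0 mm f(sx,sy,z) [-0.3  0.7  0.9] w 0.0349
```

View pics/s3.png

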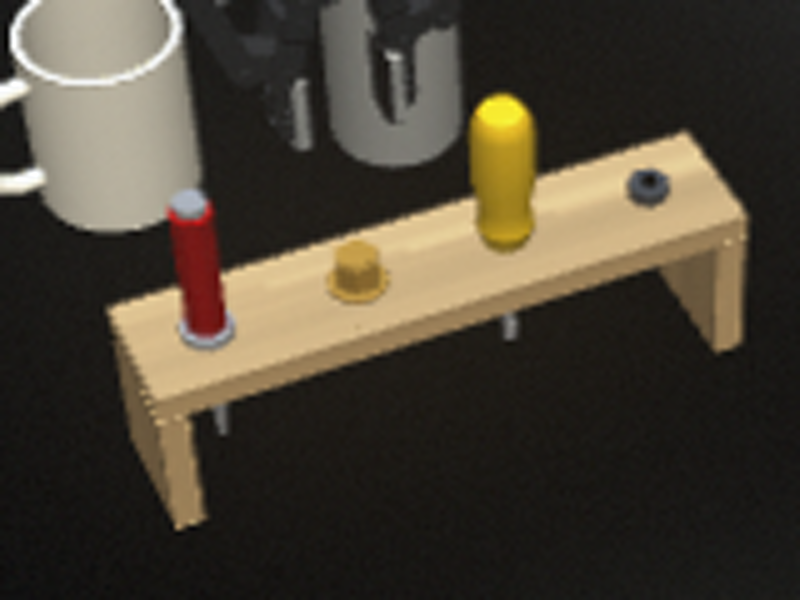

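The drift stands upright in the rack with its collar flat at (207,328), and the bolt is free at (357,270). Next comes the bolt.

Run:
```python
from h import *
b=np.array([.5405,.2175,.0990])
env.move_linear(b,vel=.15); st("at bolt")
env.gripper_to(0,60); s=st("grip"); zg=s["tool_pos"][2]
env.move_linear(b+[0,0,.10],vel=.2)
F=Feel([0,1.0,60],L=.047)
env.reach(F.pos(F.c),down(SY)); F.go([0,1.0,6],.15); env.wait(.1); F.f0=fmean(6); st("over hole")
im=env.snapshot("side"); r,c=map(int,proj("side",HOLE)); im=im[r-50:r+25,c-50:c+50,::-1]
cv2.imwrite("pics/s4c.png",cv2.resize(im,None,fx=8,fy=8,interpolation=cv2.INTER_CUBIC)); print("origin",r-50,c-50)
hit,f=F.step([0,0,-2],5,4,.04); print(hit,F.c,f.round(1)); st(); F.save()
```

```text
at bolt t47.6 p [0.541  0.2175 0.0997] sx 119.5 sy 328.8 mm f(sx,sy,z) [-0.6 -0.8  0.7] w 0.0352
grip t47.9 p [0.5411 0.2178 0.1003] sx 119.8 sy 329.1 mm f(sx,sy,z) [-2.  -0.2  8.3] w 0.0179
over hole t50.6 p [ 0.5292 -0.1312  0.1419] sx 0.6 sy 0.9 mm f(sx,sy,z) [ 0.5  0.1 -0.2] w 0.0180
origin 247 279
False [ 0.  1. -4.] [-0.2  0.1 -0. ]
 t52.2 p [ 0.5286 -0.1313  0.131 ] sx -0.0 sy 1.0 mm f(sx,sy,z) [ 0.   0.2 -1.2] w 0.0182
```

Run:
```python
from h import *
F=load(); F.L=.047; work(F,-35,dz=2,k=.15,fzmax=10,tmax=7,abort=20); st()
```

```text
[ 0.  1. -6.] [ 0.4 -0.3 -0.1]
[ 0.  1. -8.] [ 0.4 -0.8  0.3]
[  0.25   1.   -10.  ] [ 1.6 -1.4  1.8]
[  0.65   0.76 -12.  ] [ 2.7 -1.6 -1.2]
[  1.02   0.49 -14.  ] [ 2.4 -1.8 -0.7]
[  1.02   0.22 -16.  ] [ 1.1 -1.8 -0.6]
[  1.02   0.22 -18.  ] [ 1.  -1.2 -0.8]
[  1.02  -0.02 -20.  ] [ 1.  -1.6 -0.8]
[ 1.02e+00 -2.00e-02 -2.20e+01] [ 1.2 -0.9 -0.6]
[ 1.02e+00 -2.00e-02 -2.40e+01] [ 0.9 -1.4 -1.2]
[  1.25  -0.27 -26.  ] [ 1.6 -1.7 -1.4]
[  1.25  -0.27 -28.  ] [ 1.2 -1.1 -0.5]
[  1.25  -0.27 -30.  ] [ 0.9 -1.2 -0.4]
[  1.5   -0.27 -32.  ] [ 1.6 -1.4 -1.2]
abort [-7.94446228  3.60864293 30.22767107]
end [  1.5   -0.27 -32.  ] [-8.6  4.2 30.1]
 t56.8 p [ 0.5305 -0.1323  0.1041] sx 1.4 sy -0.6 mm f(sx,sy,z) [-8.   4.2 27.8] w 0.0180
```

Run:
```python
from h import *
F=load(); F.L=.047
F.go(F.c+[0,0,1],.05); print(F.f().round(1))
env.gripper_to(.045); s=st("rel")
env.move_linear(np.array(s["tool_pos"])+[0,0,.10],vel=.25); st("up")
im=env.snapshot("side"); r,c=map(int,proj("side",HOLE)); im=im[r-50:r+25,c-50:c+50,::-1]
cv2.imwrite("pics/s5c.png",cv2.resize(im,None,fx=8,fy=8,interpolation=cv2.INTER_CUBIC))
for q in("bolt","drift"): print(q,[(np.round(d["location"],1).tolist(),round(d["conf"],2)) for d in env.spot_in("side",q)[:2]])
```

```text
[-2.5 -0.1 11.6]
rel t57.5 p [ 0.5303 -0.1319  0.1038] sx 1.4 sy -0.1 mm f(sx,sy,z) [-0.8 -0.8 -0.3] w 0.0447
up t58.0 p [ 0.5305 -0.1316  0.2044] sx 1.7 sy 0.1 mm f(sx,sy,z) [ 0.3  1.1 -0.1] w 0.0452
bolt [([299.6, 329.4], 0.53)]
drift [([186.0, 218.2], 0.72), ([413.7, 490.6], 0.62)]
```

View pics/s5c.png

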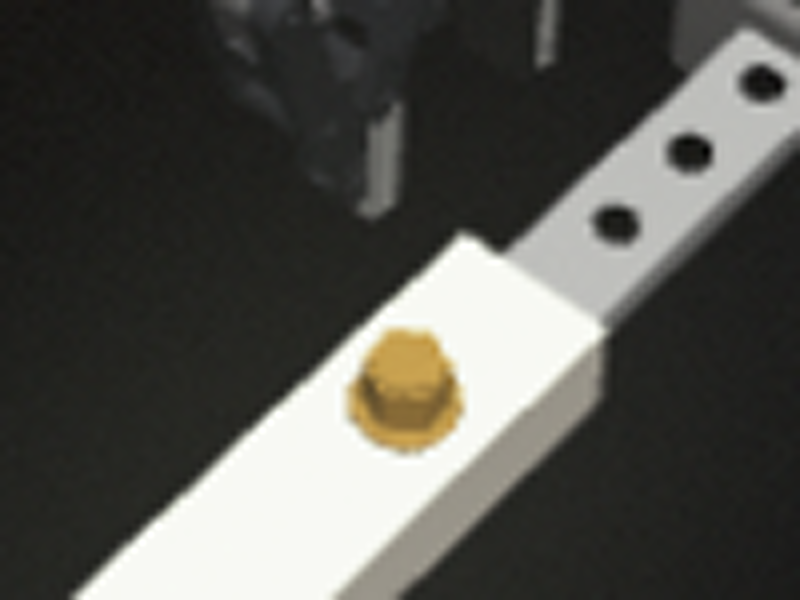

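The bolt's flange lies flat on the rail at (405,395), the gripper is clear and the drift is in the rack.

```bash
python3 -c "
from workcell import env
print(env.close_job())"
```

```text
the job is handed in; nothing more can be done
None
```

I handed the job in at about 58 s of the 72 s: the drift drew the holes into line with its collar down on the rail (peak push about 25 N, 9–15 N for most of the way) and is back in the rack, and the brass bolt is fully home with its flange flat on the rail.

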